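Index the biscuit turntable under the sugar shaker and lock it

ROBOT

A 6-joint arm with a two-finger parallel gripper is mounted at the origin on the work surface. World frame = base frame: x ahead of the robot, y to its left, z up, the work surface at z = 0. Lengths are in m, angles in rad, forces in N, time in s.
With the tool pointing down it reaches from about 0.25 to 0.725 m from the base axis. Payload 4 kg.
Tool frame: the origin (TCP) lies at the very end of the fingers, on their centre line; the grasp point (between the pads) lies 19 mm behind it; z points along the fingers, y is the line along which they close (so a half turn about z gives the same grasp; the last joint's range is limited). The gripper opens to 85 mm and grips with 20 to 120 N. Pads are 22 mm wide; open, the fingers measure 114 mm over their backs; the gripper's body (76 mm by 85 mm) begins 54 mm behind the grasp point. The pads swing forward as they close: fully open they stand 13 mm farther back than shut.
Start: joints at [-1.231, 0.241, 0.005, 1.335, 0, 1.571], TCP at [0.167, -0.471, 0.231] pointing down, gripper open.
Joint ranges: [-2.72, 2.72], [-1.05, 1.87], [-1.09, 1.28], [-1.99, 2.15], [-1.42, 1.44], [-3.14, 3.14]. Speed limits (rad/s): [2.79, 2.79, 3.14, 3.14, 3.14, 3.14].

INTERFACE

Orientations are given as a unit quaternion [x, y, z, w].
In Python, from workcell import * gives the robot as it stands. The module is installed in compiled form; this text tells all that it offers.
- The arm moves only by the tool send_rows, never from a script. Its argument "steps" is text: rows parted by semicolons, each of 7 numbers parted by spaces: the opening, from -1 (shut) to 1 (fully open), then the shift along the world's x, y, z in m, then the turn, a rotation vector about the world's x, y, z in rad. A call has exactly 5 rows; each row shifts and turns the commanded pose from where the row before left it; what a row does not reach is not made up. A row lasts 1/12 s, in which the tool goes at most 41.7 mm and 7.16 degrees, less where a joint would pass 70% of its speed; a pose out of reach is approached as far as the arm can. A call is refused whole if a number of a shift passes 0.0417 or a number of a turn 0.125, either way. A call with a gripper value outside its range is refused whole. The fingers move at their own pace and stop on an object; the grip force is fixed at half the most. Time passes only in rows, so rows that do not move let the fingers close, or fill a call up. It gives the time, the measured TCP pose, the force, the opening and the grip force at its end, in the units of the state.
- get_obs(): the state, without advancing time (a new reading comes with each control period).
- camera(name): name is "side" or "top"; returns a dict with "frame" (400x640x3 uint8, red, green, blue), "range_z" (400x640 float32, m along the optical axis (not along the pixel's ray), 0 where there is no reading), "camera_matrix" (3x3 intrinsics, pixels), "extrinsics" (4x4, takes a point from world to camera coordinates). Camera axes: x right, y down, z forward; pixel columns grow to the right and rows downward; lengths in m; the calibration is good to about 2 mm. A picture is of the moment at which its call begins.
- job_done(): hands the job in; it is judged then, once.
The state is a dict: "clock": time; "joint_pos": joint angles; "joint_vel": joint speeds; "tau": joint torques, N m; "eef_pos": TCP position; "tool_rot": TCP orientation; "ft_force": force on the tool from outside, world axes, zero at the start; "ft_torque": the same for the moment, N m; "grip_width": finger opening in m; "grasp_force": force on a finger pad.
Only numpy, scipy, OpenCV 4.12 (cv2) and the standard library are available. Lean on these libraries where they do the work, as an engineer would, in place of code of your own. Each camera call takes 0.05 s, during which the arm holds its last target. There are 200 camera calls.

TASK

Get the dusting stand ready: rotate its turntable until the mauve bowl of ring biscuits stands right under the sugar shaker and the turntable drops into its notch there. Then push the mauve lock knob in and, keeping it pushed, turn it clockwise as far as it goes, so that it stays in when you let go. Leave the loose bowl of biscuits, the sugar jar and the mug where they stand.

Things in the scene. Friction and masses are not known exactly. Their poses are not given: they have to be found in the camera images.
- stand: Grey stand fixed to the table. Origin: on the table under the turntable's axis, z up. In its frame (mm): steel post, radius 13, 340 tall, at (141, -99); an arm from it holds an aluminium shaker, radius 30, at (70, 0), 190 to 342 above the table; grey detent-pin housing, 30 square, 90 tall, at (108, 129); the tilted lock knob is on the -y side.
- turntable (a joint): Turntable angle about its vertical axis, rad, growing counter-clockwise from above. 0: mauve bowl under the shaker, in its notch (notches every 2.094). Starts between -1.75 and -0.6. A sprung pin clicks between two brass teeth and centres it; a tooth is met 0.15 before the notch and takes about 5 N at the handle. Elsewhere it turns freely and stays. Stops at -2.3 and 2.3.
- turntable_axis (a point): Centre of the white turntable's top face, on its axis, 88 mm above the table. Disc of radius 122 mm, 12 mm thick, with three fixed bowls (mauve with biscuits, white, pale green): radius 45 mm, rims 134 mm above the table, centres 70 mm from the axis, 120 deg apart.
- turn_handle (a point): Upright round wooden handle on the turntable, 26 mm in diameter, from 88 to 185 mm above the table, 147 mm from the axis, on a steel tab. This point is on its axis 160 mm above the table, a good height to grip. From above it stands 200 deg counter-clockwise from the mauve bowl.
- mauve_bowl (a point): Centre of the rim of the mauve bowl on the turntable (134 mm above the table, 70 mm from the axis).
- spout (a point): Lower tip of the aluminium sugar shaker, 190 mm above the table; the mauve bowl's centre must come to stand under it.
- lock_grip (a point): Centre of the grip bar of the mauve lock knob, about 107 mm above the table. Bar 72 mm long (x), 18 mm wide (y, pinch here), 36 mm high, white mark on one half, on a disc of radius 34 mm. z: the knob's axis, pointing out, 35 deg from vertical, leaning away from the turntable. Bar's top 12 mm above this point, disc's face 24 mm below; collar radius 36 mm.
- lock_push (a joint): How far the lock knob is pushed in along its own axis, m: 0 out, 0.012 fully in. A spring of 4 to 10 N pushes it out.
- lock_turn (a joint): Turn of the lock knob, rad, growing clockwise as seen facing the knob; starts between 0 and 0.1, end stop at 1.4 (80 deg). Unless pushed in by at least 9 mm it is blocked at about 0.15; turned past 0.5 while pushed in, it is caught and stays about 8 mm in when let go.
- biscuit_bowl: Loose mauve bowl heaped with ring biscuits, radius 75 mm, about 100 mm tall; origin under its centre. Bystander.
- sugar_jar: Loose white sugar jar with a wooden cap, radius 36 mm, 110 mm tall; origin under its centre. Bystander.
- mug: Loose blue mug, radius 38 mm, 85 mm tall; origin under its centre. Bystander.

How it is judged:
On the way, in this order (a step that is already met when the one before it is completed fails the run):
1. the turntable rests in the notch with the mauve bowl under the shaker (within 0.05 rad) (value of joint turntable between -0.05 and 0.05 rad and velocity of joint turntable between -0.05 and 0.05 rad/s), for 0.3 s.
2. then the lock knob is pushed in (more than 6 mm) and turned clockwise by more than 1.2 rad (value of joint turntable between -0.05 and 0.05 rad and value of joint lock_push above 0.006 m and value of joint lock_turn above 1.2 rad), for 0.3 s.
At the end, for the whole second after the job is handed in: The turntable rests within 0.05 rad of its notch with the mauve bowl under the shaker; the lock knob, let go, is still more than 6 mm in and turned by more than 1.2 rad of its 1.4 rad; everything is at rest and no bystander was moved by more than 30 mm (all of step 2 and velocity of joint turntable between -0.05 and 0.05 rad/s and velocity of joint lock_turn between -0.05 and 0.05 rad/s and linear speed of each of biscuit_bowl, sugar_jar, mug below 0.02 m/s); the robot touches nothing.
It fails at once if the bowl of biscuits is moved by more than 30 mm or tipped (distance of biscuit_bowl from where it was at the start of the episode above 0.03 m or angle between biscuit_bowl's own z axis and vertical above 0.35 rad).
It fails at once if the sugar jar is moved by more than 30 mm or tipped (distance of sugar_jar from where it was at the start of the episode above 0.03 m or angle between sugar_jar's own z axis and vertical above 0.35 rad).
It fails at once if the mug is moved by more than 30 mm or tipped (distance of mug from where it was at the start of the episode above 0.03 m or angle between mug's own z axis and vertical above 0.35 rad).
It also fails if it takes over 53 s, if anything falls off the work surface, if the arm or the gripper's body presses on something with over 40 N, if the wrist force passes 120 N, or if a joint passes its speed limit or range.

## Working session

There is one attempt and no reset: what is moved stays moved. The work goes in short steps, Python scripts to look and compute and a tool call to move; the robot and the scene stay as the last step left them, time stands still between calls to the robot, and variables do not carry over. Pictures are saved under pics/ and viewed, at most 10 in all, crops included, and the job is handed in when it is done.

Besides the shell and the picture viewer there is one more tool, called after "Request:" as name(argument=value, ...) on one line, values as JSON. send_rows: Moves the arm, as the interface text tells. Its arguments: {"type":"object","properties":{"steps":{"type":"string"}},"required":["steps"]}

```bash
mkdir -p pics
python3 - <<'E'
from workcell import *
import cv2,numpy as np
o=get_obs();print(o)
for n in("top","side"):
    c=camera(n);cv2.imwrite(f"pics/{n}0.png",c["frame"][:,:,::-1]);np.savez(f"{n}0.npz",**c)
    print(c["camera_matrix"].round(1).tolist(),c["extrinsics"].round(3).tolist())
E
```

```text
{'clock': 0.0, 'joint_pos': array([-1.23102074e+00,  2.41404812e-01,  3.71415559e-03,  1.33518411e+00,
        9.35285456e-06,  1.57079634e+00]), 'joint_vel': array([-0.00035698, -0.00039898, -0.00060826, -0.00039932,  0.00152424,
        0.00013604]), 'tau': array([ 1.32551591e-03, -3.72315860e+01,  2.52410066e+01,  1.68679864e-02,
        4.03499229e-06,  8.38468281e-06]), 'eef_pos': array([ 0.16643019, -0.47081901,  0.23041318]), 'tool_rot': array([ 9.85603214e-01,  1.69071657e-01, -1.71093300e-04, -1.02504770e-03]), 'ft_force': array([ 0.36377382, -0.02900489, -0.46065548]), 'ft_torque': array([-0.00687484,  0.03355637, -0.01288503]), 'grasp_force': 0.0, 'grip_width': 0.0857693845772371}
[[463.0, 0.0, 320.5], [0.0, 463.0, 201.0], [0.0, 0.0, 1.0]] [[-0.013, -1.0, 0.015, -0.015], [-0.993, 0.011, -0.117, 0.58], [0.117, -0.017, -0.993, 1.506], [0.0, 0.0, 0.0, 1.0]]
[[407.0, 0.0, 318.3], [0.0, 407.0, 206.9], [0.0, 0.0, 1.0]] [[-0.941, -0.337, 0.021, 0.528], [-0.249, 0.65, -0.718, 0.236], [0.228, -0.681, -0.695, 1.255], [0.0, 0.0, 0.0, 1.0]]
```

View pics/top0.png

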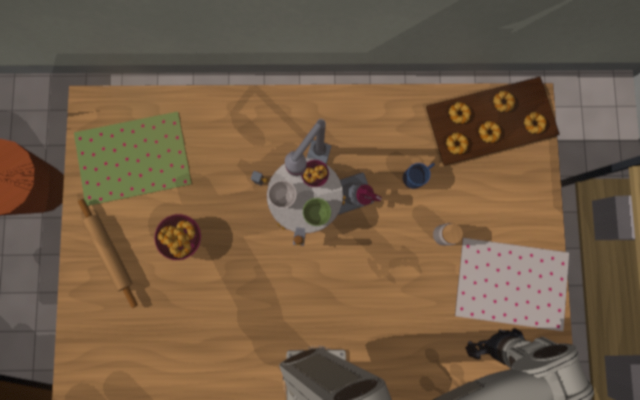

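View pics/side0.png

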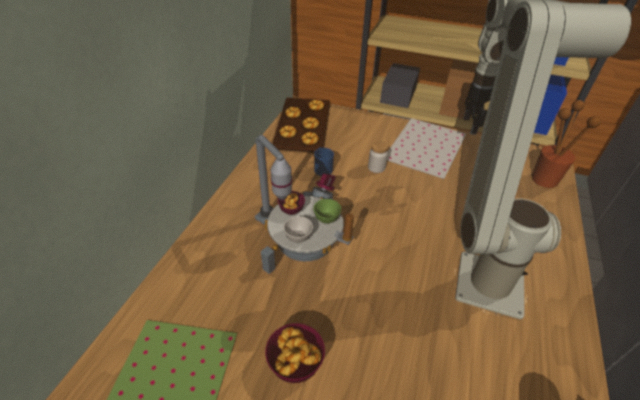

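Top view: turntable disc at about (306,196), mauve bowl (316,173), white bowl (283,194), green bowl (317,212), handle top (299,236), knob (365,195), post top (321,126), shaker (296,160), pin housing (257,178). The mug is at (417,176), the jar at (449,234) and the loose bowl at (178,238). Next I'll turn these into world points.

```bash
cat > h.py <<'E'
import numpy as np,cv2
def pts(c):
    K,E=c["camera_matrix"],c["extrinsics"];z=c["range_z"].astype(float)
    v,u=np.mgrid[:400,:640]
    p=np.stack([(u-K[0,2])/K[0,0]*z,(v-K[1,2])/K[1,1]*z,z],-1)
    w=(p-E[:3,3])@E[:3,:3]; w[z<=0]=np.nan; return w
def ray(c,u,v,h):
    K,E=c["camera_matrix"],c["extrinsics"]
    o=-E[:3,:3].T@E[:3,3]; d=E[:3,:3].T@np.linalg.inv(K)@[u,v,1]
    return o+d*(h-o[2])/d[2]
def circ(p):
    A=np.c_[2*p[:,:2],np.ones(len(p))];s=np.linalg.lstsq(A,(p[:,:2]**2).sum(1),rcond=None)[0]
    return s[:2],np.sqrt(s[2]+s[0]**2+s[1]**2)
E
python3 - <<'E'
from h import *
np.set_printoptions(precision=4,suppress=True)
for n in("top","side"):
    c=dict(np.load(n+"0.npz"));w=pts(c);f=c["frame"].astype(int)
    hsv=cv2.cvtColor(c["frame"],cv2.COLOR_RGB2HSV).astype(int)
    x0,x1,y0,y1=(225,420,100,260) if n=="top" else (235,370,125,280)
    R=np.zeros((400,640),bool);R[y0:y1,x0:x1]=1
    Z=w[...,2]
    d=R&(abs(Z-.088)<.006)&(hsv[...,1]<60)
    print(n,"disc",d.sum(),np.nanmean(w[d],0))
    q=w[d][:,:2].astype(np.float32)
    (cc,r)=cv2.minEnclosingCircle(q[np.hypot(*(q-np.median(q,0)).T)<.14]);print("encl",cc,r)
    def rep(name,m):
        k,l,s,_=cv2.connectedComponentsWithStats((m&R).astype(np.uint8))
        for i in range(1,k):
            if s[i,4]>15:
                p=w[l==i]; print(name,s[i],"med",np.nanmedian(p,0),"zr",np.nanpercentile(p[:,2],[5,95]))
    H,S,V=hsv[...,0],hsv[...,1],hsv[...,2]
    rep("mauve",(H>150)&(S>90)&(V>30))
    rep("green",(H>35)&(H<60)&(S>100)&(Z>.1))
    rep("handle",(Z>.15)&(Z<.2)&(H<20)&(S>60))
    rep("z>.3",(Z>.3))
    rep("hous",(abs(Z-.09)<.008)&(S<90))
    if n=="top":
        for nm,(u,v) in dict(handle=(299,236),mug=(417,176),jar=(449,234),bowl=(178,238)).items(): print(nm,w[v,u])
    for nm,b in (("a",(x0,x1,y0,y1)),):
        im=cv2.resize(c["frame"][y0:y1,x0:x1,::-1],None,fx=4 if n=="top" else 3.7,fy=4 if n=="top" else 3.7,interpolation=cv2.INTER_CUBIC)
        cv2.imwrite(f"pics/{n}crop.png",im[:600,:800])
E
```

```text
top disc 2366 [0.5804 0.0299 0.0884]
encl (0.5870152115821838, 0.03051849454641342) 0.12830796837806702
mauve [307 160  19   7  82] med [ 0.6906 -0.0012  0.125 ] zr [0.1029 0.137 ]
mauve [304 176  24  10  81] med [ 0.6311 -0.0162  0.1054] zr [0.091  0.1323]
mauve [356 185  23  20 303] med [ 0.5876 -0.1622  0.102 ] zr [0.0787 0.1344]
green [306 200  24  24 160] med [ 0.5538 -0.028   0.112 ] zr [0.1013 0.1311]
handle [294 236   9   9  60] med [0.4463 0.0492 0.1843] zr [0.1675 0.1909]
z>.3 [285 119  41  53 659] med [0.6766 0.0339 0.3445] zr [0.3046 0.3541]
hous [306 158   8   4  16] med [0.71   0.0181 0.09  ] zr [0.0845 0.093 ]
hous [ 267  165   76   74 2249] med [0.5765 0.0394 0.0884] zr [0.0837 0.0939]
hous [251 171  11  12  88] med [0.6538 0.1855 0.0912] zr [0.0832 0.0948]
hous [351 185   8  14  48] med [ 0.6052 -0.1264  0.0853] zr [0.0821 0.091 ]
hous [273 187  19  19 203] med [0.5909 0.1023 0.0933] zr [0.0888 0.0975]
handle [0.4581 0.0461 0.1841]
mug [ 0.6662 -0.3544  0.0012]
jar [ 0.4615 -0.4225  0.1136]
bowl [0.4601 0.4293 0.0963]
side disc 2131 [0.5905 0.0582 0.0888]
encl (0.593
[... 257 characters left out ...]
213] zr [0.1042 0.135 ]
green [315 199  26  24 353] med [ 0.5395 -0.0282  0.1199] zr [0.1025 0.1348]
handle [345 213   9  15 113] med [0.4478 0.0603 0.1779] zr [0.153  0.1874]
z>.3 [256 135  36  41 556] med [0.6724 0.0528 0.3296] zr [0.3034 0.3531]
hous [315 148   6  11  21] med [ 0.6877 -0.3284  0.0855] zr [0.0833 0.0879]
hous [314 187  11   7  33] med [ 0.6056 -0.1243  0.0854] zr [0.0826 0.089 ]
hous [ 266  196   84   56 1979] med [0.5796 0.0637 0.0889] zr [0.0853 0.0921]
hous [262 198   7   5  24] med [ 0.7543 -0.0079  0.0895] zr [0.0835 0.0976]
hous [290 228  18   9 103] med [0.597  0.0908 0.0942] zr [0.091  0.0973]
hous [261 246  13  12  96] med [0.6562 0.1913 0.0904] zr [0.0842 0.0932]
```

View pics/topcrop.png

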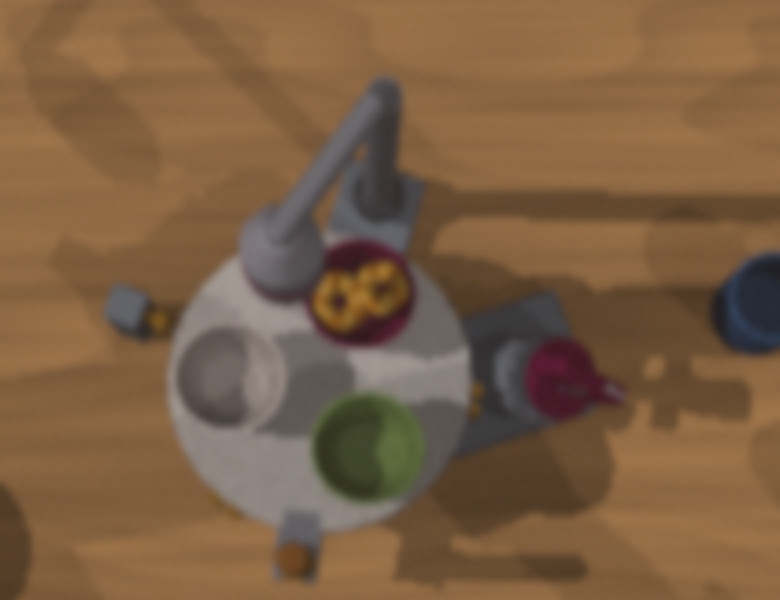

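The crop shows the disc centred near (320,381) in crop pixels, the mauve bowl at (360,292) and the handle top at (295,560). The knob's disc is at (560,378) and its bar points right to a white mark at (615,392). I'll fit these points properly and zoom in on the knob.

Run:
```python
from h import *
np.set_printoptions(precision=4,suppress=True)
ims=[]
for n in("top","side"):
    c=dict(np.load(n+"0.npz"));w=pts(c);Z=w[...,2]
    hsv=cv2.cvtColor(c["frame"],cv2.COLOR_RGB2HSV).astype(int);H,S,V=[hsv[...,i] for i in range(3)]
    yy,xx=np.mgrid[:400,:640]
    R=(xx>225)&(xx<420)&(yy>100)&(yy<260) if n=="top" else (xx>235)&(xx<370)&(yy>125)&(yy<280)
    m=(R&(abs(Z-.088)<.012)&(S<60)).astype(np.uint8)
    k,l,s,_=cv2.connectedComponentsWithStats(m);i=1+s[1:,4].argmax()
    ct=max(cv2.findContours((l==i).astype(np.uint8),0,1)[0],key=len)[:,0]
    p=np.array([ray(c,u,v,.088) for u,v in ct])
    cc=np.array([.583,.033])
    for t in range(8):
        d=np.hypot(*(p[:,:2]-cc).T); g=abs(d-.119)<(.02 if t<3 else .007)
        if g.sum()>10: cc,r=circ(p[g])
    print(n,"disc centre",cc,r,g.sum())
    for nm,mm in (("mauve",(H>150)&(S>90)&(V>30)|(H>5)&(H<25)&(S>150)&(Z>.1)&(Z<.15)),("green",(H>35)&(H<60)&(S>70)&(Z>.09))):
        q=w[R&mm&(np.hypot(w[...,0]-cc[0],w[...,1]-cc[1])<.118)&(Z>.125)&(Z<.142)]
        print(nm,"rim",len(q),circ(q), np.nanmean(q,0))
    hm=R&(Z>.178)&(Z<.192)&(S>60)&(H<25);v,u=np.nonzero(hm);b=ray(c,(u.min()+u.max())/2,(v.min()+v.max())/2,.185)
    print("handle",b,np.nanmean(w[hm],0),np.hypot(*(b[:2]-cc)),len(u))
    hm=R&(abs(Z-.09)<.008)&(np.hypot(w[...,0]-.655,w[...,1]-.188)<.025)&(S<90);v,u=np.nonzero(hm);print("housing",ray(c,u.mean(),v.mean(),.09))
    hm=R&(Z>.325)&(w[...,0]>.71);v,u=np.nonzero(hm);print("postarm",np.nanmean(w[hm],0),len(u))
    km=R&(H>150)&(S>70)&(np.hypot(w[...,0]-.59,w[...,1]+.16)<.08)
    np.save(n+"k.npy",w[km]);q=w[km];print("knob",len(q),np.nanmin(q,0),np.nanmax(q,0))
    x0,y0=(340,170) if n=="top" else (303,160)
    x1,y1=(x0+50,y0+46)
    ims.append(cv2.resize(c["frame"][y0:y1,x0:x1,::-1],(400,368),interpolation=cv2.INTER_CUBIC))
cv2.imwrite("pics/knob.png",np.clip(np.hstack(ims)*1.8,0,255))
```

```text
top disc centre [0.5934 0.0303] 0.1196419256332816 166
mauve rim 230 (array([ 0.6608, -0.0037]), np.float64(0.028164093359854786)) [ 0.6612 -0.0062  0.1305]
green rim 85 (array([ 0.5341, -0.0066]), np.float64(0.04097795795279829)) [ 0.5524 -0.0176  0.1327]
handle [0.5941 0.0151 0.185 ] [0.458  0.0474 0.1847] 0.015232629513698541 57
housing [0.6544 0.1857 0.09  ]
postarm [ 0.738  -0.0063  0.3466] 189
knob 315 [ 0.5622 -0.2069  0.0245] [ 0.6368 -0.1345  0.141 ]
side disc centre [0.5942 0.0368] 0.12056383269701136 146
mauve rim 192 (array([0.6498, 0.0051]), np.float64(0.03027967447931167)) [0.6512 0.0048 0.1304]
green rim 150 (array([ 0.5356, -0.0041]), np.float64(0.0414614785953561)) [ 0.5395 -0.0025  0.1311]
handle [0.5841 0.0205 0.185 ] [0.4693 0.0498 0.1846] 0.01911475153425474 60
housing [0.6561 0.1913 0.09  ]
postarm [0.7374 0.005  0.3459] 112
knob 179 [ 0.564  -0.2359 -0.0006] [ 0.6175 -0.1328  0.1375][ WARN:0@0.126] global loadsave.cpp:1063 imwrite_ Unsupported depth image for selected encoder is fallbacked to CV_8U.
```

View pics/knob.png

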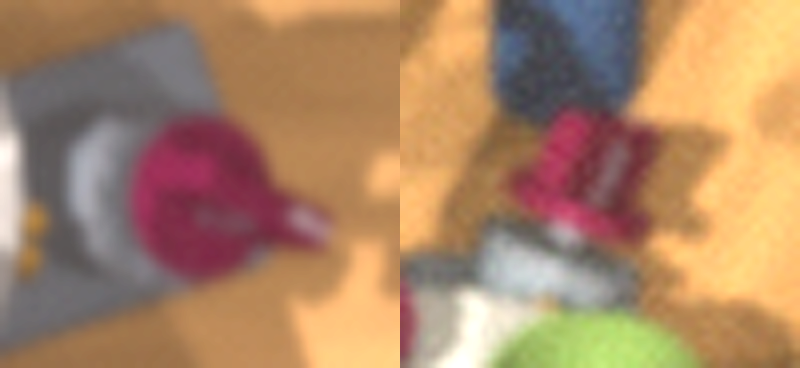

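The knob's bar points roughly away from the turntable, and turned a bit towards -x. Its top-view image is at (365,195), and the side view is nearly edge-on to the disc.

| Item | Measured | Check |
|---|---|---|
| Turntable axis | (0.594, 0.033) | |
| Handle | (0.449, 0.050) | 146 mm from the axis, 147 given |
| Stand yaw | about 18.5° | |
| Turntable angle | about -0.80 | within -1.75 to -0.6 |

The handle should finish at about (0.479, -0.058). I'm moving above the handle now.

Request:
send_rows(steps="1 0.0188 0.0347 0 0 0 -0.016;1 0.0188 0.0347 0 0 0 -0.016;1 0.0188 0.0347 0 0 0 -0.016;1 0.0188 0.0347 0 0 0 -0.016;1 0.0188 0.0347 0 0 0 -0.016")

```text
clock: 0.52
eef_pos: [0.2607, -0.2961, 0.2309]
tool_rot: [0.992, 0.129, -0.0, -0.0]
ft_force: [0.7, -0.5, 0.3]
grip_width: 0.0853
grasp_force: 0.0
```

Request:
send_rows(steps="1 0.0188 0.0347 0 0 0 0;1 0.0188 0.0347 0 0 0 0;1 0.0188 0.0347 0 0 0 0;1 0.0188 0.0347 0 0 0 0;1 0.0188 0.0347 0 0 0 0")

```text
clock: 0.93
eef_pos: [0.3548, -0.1225, 0.2312]
tool_rot: [0.992, 0.129, -0.0, 0.0]
ft_force: [1.0, -0.9, -0.3]
grip_width: 0.0855
grasp_force: 0.0
```

Request:
send_rows(steps="1 0.0188 0.0347 0 0 0 0;1 0.0188 0.0347 0 0 0 0;1 0.0188 0.0347 0 0 0 0;1 0.0188 0.0347 0 0 0 0;1 0.0188 0.0347 0 0 0 0")

```text
clock: 1.35
eef_pos: [0.4488, 0.0511, 0.231]
tool_rot: [0.992, 0.13, -0.0, 0.0]
ft_force: [0.4, -0.7, -0.2]
grip_width: 0.0854
grasp_force: 0.0
```

Run:
```python
from h import *
np.set_printoptions(precision=4,suppress=True)
P=[np.load(n+"k.npy") for n in("top","side")]
ax=np.array([.594,.033])
for az in(-60,-71.5,-80,-90):
    a=np.radians(az);l=np.array([np.cos(a),np.sin(a),0]);n=.5736*l+[0,0,.8192];d=.8192*l-[0,0,.5736];e=np.cross(n,d)
    for nm,p in zip("ts",P):
        p=p[p[:,2]>.07];h=p@n;print(az,nm,"h",np.percentile(h,[2,10,25,50,75,90,98]))
        hi=p[h>np.percentile(h,98)-.012]
        q=np.c_[hi@d,hi@e].astype(np.float32);r=cv2.minAreaRect(q);c=q.mean(0);ev,V=np.linalg.eigh(np.cov(q.T));t=V[:,1]*np.sign(V[0,1])
        print("   top pts",len(hi),"rect",np.round(r[0],4),np.round(r[1],4),"pca dir deg about n",np.degrees(np.arctan2(t[1],t[0])),np.sqrt(ev)*3.46,"mean",hi.mean(0))
```

```text
-60 t h [0.3095 0.3141 0.3197 0.3352 0.3529 0.3605 0.3637]
   top pts 82 rect [0.2994 0.4163] [0.0196 0.063 ] pca dir deg about n -42.91602628276553 [0.0181 0.0579] mean [ 0.5895 -0.1757  0.1251]
-60 s h [0.3086 0.3154 0.3238 0.3347 0.3469 0.3555 0.3619]
   top pts 35 rect [0.287  0.4267] [0.0161 0.0429] pca dir deg about n -55.1734583891779 [0.0176 0.0398] mean [ 0.594  -0.1617  0.1292]
-71.5 t h [0.2565 0.2612 0.266  0.2797 0.3    0.3066 0.3096]
   top pts 87 rect [0.2244 0.498 ] [0.0193 0.0632] pca dir deg about n -35.06961385366824 [0.0181 0.061 ] mean [ 0.5887 -0.1767  0.1242]
-71.5 s h [0.2549 0.2613 0.2681 0.2795 0.2926 0.3022 0.3066]
   top pts 39 rect [0.2116 0.5039] [0.0161 0.0482] pca dir deg about n -45.23867485344009 [0.017 0.045] mean [ 0.5929 -0.163   0.1279]
-80 t h [0.2109 0.2177 0.2214 0.2328 0.256  0.2615 0.2643]
   top pts 89 rect [0.1611 0.5458] [0.019  0.0633] pca dir deg about n -28.397455075125162 [0.0181 0.0635] mean [ 0.5881 -0.1778  0.1234]
-80 s h [0.2105 0.2169 0.2224 0.2347 0.2472 0.2563 0.2611]
   top pts 42 rect [0.1522 0.5473] [0.0164 0.0587] pca dir deg about n -35.51319840075723 [0.0168 0.0543] mean [ 0.5918 -0.1648  0.1263]
-90 t h [0.152  0.1614 0.1653 0.1731 0.199  0.2045 0.2074]
   top pts 88 rect [0.0803 0.5865] [0.0187 0.0634] pca dir deg about n -20.071198664539622 [0.0181 0.0633] mean [ 0.588  -0.178   0.1233]
-90 s h [0.1548 0.1592 0.165  0.176  0.1908 0.1984 0.2037]
   top pts 40 rect [0.0709 0.5858] [0.0166 0.0589] pca dir deg about n -26.613743993334527 [0.0167 0.0547] mean [ 0.5913 -0.1654  0.1263]
```

I'm above the handle. Next: descend, close the gripper and look.

Request:
send_rows(steps="1 0 0 -0.028 0 0 0;1 0 0 -0.028 0 0 0;1 0 0 -0.027 0 0 0;1 0 0 0 0 0 0;1 0 0 0 0 0 0")

```text
clock: 1.77
eef_pos: [0.447, 0.049, 0.1471]
tool_rot: [0.992, 0.13, -0.002, -0.0]
ft_force: [1.1, -0.3, -0.0]
grip_width: 0.0851
grasp_force: 0.0
```

Run:
```python
from workcell import *
from h import *
ims=[]
for n,(x0,y0) in (("top",(250,150)),("side",(290,150))):
    c=camera(n);np.savez(n+"1.npz",**c);ims.append(cv2.resize(c["frame"][y0:y0+110,x0:x0+90,::-1],(396,484)))
cv2.imwrite("pics/grip.png",np.hstack(ims))
```

```text
(no output)
```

View pics/grip.png

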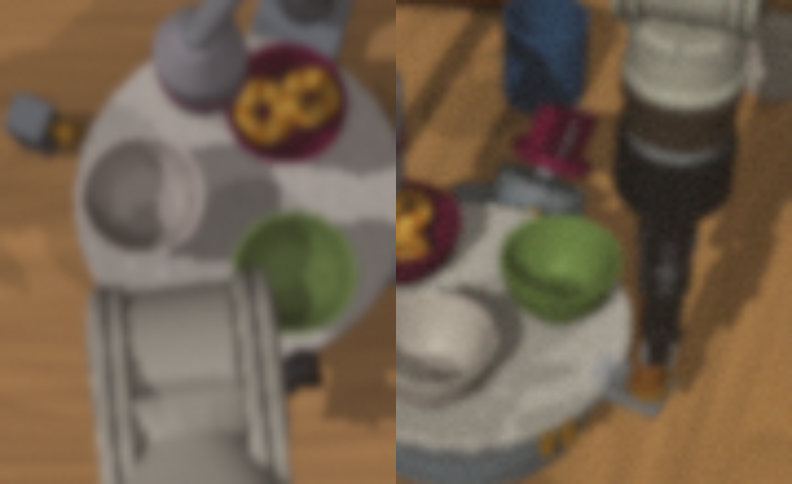

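The side view shows the fingers straddling the handle at (650,375), with only its base showing below. Nothing has been touched, so I'll close.

Request:
send_rows(steps="-1 0 0 0 0 0 0;-1 0 0 0 0 0 0;-1 0 0 0 0 0 0;-1 0 0 0 0 0 0;-1 0 0 0 0 0 0")

```text
clock: 2.28
eef_pos: [0.4488, 0.0492, 0.1489]
tool_rot: [0.992, 0.13, 0.0, -0.0]
ft_force: [-1.3, 1.4, 5.6]
grip_width: 0.0257
grasp_force: 8.6
```

Request:
send_rows(steps="-1 0 0 0 0 0 0;-1 0 0 0 0 0 0;-1 0 0 0 0 0 0;-1 0 0 0 0 0 0;-1 0 0 0 0 0 0")

```text
clock: 2.7
eef_pos: [0.4488, 0.0492, 0.149]
tool_rot: [0.992, 0.13, 0.0, -0.0]
ft_force: [-2.6, 0.5, 6.6]
grip_width: 0.0248
grasp_force: 59.0
```

The handle is gripped (24.8 mm, 59 N). I'm turning it along its arc, counter-clockwise by about 45°.

Request:
send_rows(steps="-1 -0.0008 -0.0114 0 0 0 0.078;-1 0.0001 -0.0115 0 0 0 0.078;-1 0.0009 -0.0111 0 0 0 0.078;-1 0.0019 -0.0114 0 0 0 0.078;-1 0.0027 -0.0111 0 0 0 0.078")

```text
clock: 3.12
eef_pos: [0.4528, -0.0082, 0.149]
tool_rot: [0.947, 0.321, -0.0, 0.0]
ft_force: [-3.3, -0.9, 6.9]
grip_width: 0.0243
grasp_force: 59.3
```

Request:
send_rows(steps="-1 0.0036 -0.0109 0 0 0 0.078;-1 0.0045 -0.0105 0 0 0 0.078;-1 0.0051 -0.01 0 0 0 0.078;-1 0 0 0 0 0 0;-1 0 0 0 0 0 0")

```text
clock: 3.53
eef_pos: [0.4657, -0.0404, 0.149]
tool_rot: [0.904, 0.427, -0.001, 0.001]
ft_force: [-4.4, -2.8, 9.4]
grip_width: 0.0245
grasp_force: 59.5
```

Request:
send_rows(steps="-1 0.003 -0.0049 0 0 0 0.039;-1 0.0031 -0.0048 0 0 0 0.039;-1 0.0033 -0.0047 0 0 0 0.039;-1 0.0034 -0.0046 0 0 0 0.039;-1 0 0 0 0 0 0")

```text
clock: 3.95
eef_pos: [0.4794, -0.0611, 0.1491]
tool_rot: [0.868, 0.497, -0.002, 0.003]
ft_force: [-4.1, -8.4, 7.0]
grip_width: 0.0248
grasp_force: 59.5
```

Next: release, wait for it to settle, then lift.

Request:
send_rows(steps="1 0 0 0 0 0 0;1 0 0 0 0 0 0;1 0 0 0 0 0 0;1 0 0 0 0 0 0;1 0 0 0 0 0 0")

```text
clock: 4.37
eef_pos: [0.4794, -0.0575, 0.1481]
tool_rot: [0.868, 0.497, -0.0, -0.0]
ft_force: [0.2, 0.5, 1.8]
grip_width: 0.0828
grasp_force: 0.0
```

Request:
send_rows(steps="1 0 0 0.03 0 0 0;1 0 0 0.03 0 0 0;1 0 0 0.03 0 0 0;1 -0.025 0 0.03 0 0 0;1 -0.04 0 0 0 0 0")

```text
clock: 4.78
eef_pos: [0.4195, -0.0581, 0.2737]
tool_rot: [0.868, 0.497, 0.005, 0.004]
ft_force: [1.1, 0.6, 1.0]
grip_width: 0.0854
grasp_force: 0.0
```

Request:
send_rows(steps="1 -0.04 0 0 0 0 0;1 -0.04 0 0 0 0 0;1 -0.01 0 0 0 0 0;1 0 0 0 0 0 0;1 0 0 0 0 0 0")

```text
clock: 5.2
eef_pos: [0.325, -0.0578, 0.2688]
tool_rot: [0.868, 0.497, 0.001, 0.001]
ft_force: [0.6, -0.1, 0.4]
grip_width: 0.0855
grasp_force: 0.0
```

Run:
```python
from workcell import *
from h import *
np.set_printoptions(precision=4,suppress=True)
ims=[]
for n in("top","side"):
    c=camera(n);np.savez(n+"2.npz",**c);w=pts(c);Z=w[...,2]
    x0,y0=(260,135) if n=="top" else (245,150)
    ims.append(cv2.resize(c["frame"][y0:y0+120,x0:x0+125 if n=="top" else x0+125,::-1],(400,384)))
    H,S,V=cv2.split(cv2.cvtColor(c["frame"],cv2.COLOR_RGB2HSV).astype(int))if 0 else np.moveaxis(cv2.cvtColor(c["frame"],cv2.COLOR_RGB2HSV).astype(int),-1,0)
    m=(np.hypot(w[...,0]-.48,w[...,1]+.06)<.03)&(Z>.178)&(Z<.192)
    print(n,"handle top",m.sum(),np.nanmean(w[m],0))
    m=(np.hypot(w[...,0]-.48,w[...,1]+.06)<.03)&(Z>.1)&(Z<.178)
    print(n,"handle side",m.sum())
cv2.imwrite("pics/tt.png",np.hstack(ims))
# refine knob: free plane fit on bar top, top camera initial image
p=np.load("topk.npy");p=p[p[:,2]>.07]
for cam in("topk","sidek"):
  p=np.load(cam+".npy");p=p[p[:,2]>.07]
  for az in(-65,-71.5,-78,-85,-92):
    a=np.radians(az);n=np.array([.5736*np.cos(a),.5736*np.sin(a),.8192]);h=p@n
    hh,e=np.histogram(h-np.median(h),bins=np.arange(-.04,.044,.004));print(cam,az,hh)
```

```text
top handle top 54 [ 0.477  -0.0598  0.1843]
top handle side 15
side handle top 48 [ 0.4791 -0.0565  0.1842]
side handle side 143
topk -65 [ 0  1  1  7 24 27 40 18 14 24 33 14  8 11 17 27 28 18  0  0]
topk -71.5 [ 0  2  1  3 18 21 51 23 14 23 31 14  7 11 14 20 39 19  1  0]
topk -78 [ 0  2  1  2  7 17 48 39 17 23 30 12  9  8 10 15 38 29  5  0]
topk -85 [ 0  2  1  3  3  9 26 55 30 27 28  7 13  8 11 10 27 40 12  0]
topk -92 [ 0  1  2  3  1  4 14 40 52 39 23  9 10 11  8  8 14 41 31  1]
sidek -65 [ 0  0  1  5 10 11 15 16 18 13 15 11 15 12 12 12 10  2  0  0]
sidek -71.5 [ 0  0  0  6  7 12 15 18 16 15 14 11 12 14 14 10 12  2  0  0]
sidek -78 [ 0  0  1  5  7 16 16 17 14 13 16 10 12 18 14  9  8  2  0  0]
sidek -85 [ 0  0  0  2  8 13 20 21 12 13 13 12 11 13 13 11 14  2  0  0]
sidek -92 [ 0  0  0  2  5 14 19 21 17 11 14 12 10 14 12 11 14  2  0  0]
```

View pics/tt.png

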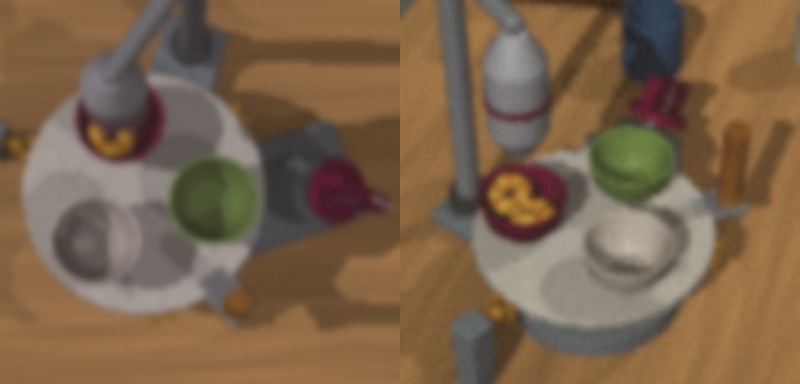

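The mauve bowl sits under the shaker and the handle is at about (0.479, -0.060). That makes the turntable angle about -0.01, and the detent was pulling it home, so it's in the notch. Next I'll fit the knob frame.

```bash
cat > knob.py <<'E'
from h import *
def kpts(c,ctr=(.59,-.165)):
    w=pts(c);H,S,V=np.moveaxis(cv2.cvtColor(c["frame"],cv2.COLOR_RGB2HSV).astype(int),-1,0)
    m=(((H>150)&(S>60))|(w[...,2]>.1))&(np.hypot(w[...,0]-ctr[0],w[...,1]-ctr[1])<.065)&(w[...,2]>.075)&(w[...,2]<.16)
    return w[m]
E
python3 - <<'E'
from knob import *
from workcell import get_obs
from scipy.optimize import minimize
from scipy.spatial.transform import Rotation as Ro
np.set_printoptions(precision=4,suppress=True)
T=np.vstack([kpts(dict(np.load(f"top{i}.npz"))) for i in(0,2)])
print(len(T))
def nn(az): a=np.radians(az);return np.array([.5736*np.cos(a),.5736*np.sin(a),.8192])
# two-plane fit: disc face h0, bar top h0+36mm
best=[]
for az in np.arange(-100,-50,2.5):
    h=T@nn(az)
    s=max((np.exp(-((h-a)/.003)**2/2).sum()+np.exp(-((h-a-.036)/.003)**2/2).sum(),a) for a in np.arange(h.min(),h.max()-.03,.001))
    best.append((s[0],az,s[1]));
for b in best: print(np.round(b,3),end=" ")
s,az,h0=max(best)
for az in (az,-71.5):
    n=nn(az);h=T@n;h0=[b for b in best if abs(b[1]-az)<1.6][0][2] 
    d=np.cross(np.cross(n,[0,0,-1]),n);d/=np.linalg.norm(d);e=np.cross(n,d)
    top=T[abs(h-h0-.036)<.007];q=np.c_[top@d,top@e].astype(np.float32)
    r=cv2.minAreaRect(q);ev,V=np.linalg.eigh(np.cov(q.T));t=V[:,1]*np.sign(V[0,1]);ang=np.degrees(np.arctan2(t[1],t[0]))
    c=np.median(q,0)if 0 else np.array(r[0]);P=c[0]*d+c[1]*e+(h0+.036-.012)*n
    bar=t[0]*d+t[1]*e
    print("\naz",az,"n",n,"rect",r,"ang",ang,"pca",np.sqrt(ev)*3.46,"GRIP",P,"bar",bar,len(top))
    dk=T[abs(h-h0)<.005];q2=np.c_[dk@d,dk@e].astype(np.float32);cc,rr=cv2.minEnclosingCircle(q2);print("disc encl",np.array(cc)[0]*d+np.array(cc)[1]*e+(h0+.024)*n,rr)
    # free plane fit to top pts
    u,s_,vt=np.linalg.svd(top-top.mean(0));m=vt[2]*np.sign(vt[2,2]);print("free normal",m,np.degrees(np.arctan2(m[1],m[0])),"tilt",np.degrees(np.arccos(m[2])))
    y=np.cross(n,bar); y*=np.sign(y[0]); z=-n;R1=np.c_[np.cross(y,z),y,z]
    R0=Ro.from_quat(get_obs()["tool_rot"]);print("y",y,"rotvec",(Ro.from_matrix(R1)*R0.inv()).as_rotvec(),"quat",Ro.from_matrix(R1).as_quat())
print(get_obs()["joint_pos"],get_obs()["eef_pos"])
E
```

```text
649
[ 348.766 -100.       0.107] [339.769 -97.5     0.122] [329.222 -95.      0.137] [319.211 -92.5     0.152] [308.353 -90.      0.167] [297.568 -87.5     0.182] [289.189 -85.      0.196] [281.264 -82.5     0.209] [273.351 -80.      0.223] [267.133 -77.5     0.236] [261.027 -75.      0.249] [253.884 -72.5     0.263] [247.768 -70.      0.274] [240.954 -67.5     0.287] [233.81  -65.      0.298] [227.252 -62.5     0.31 ] [220.855 -60.      0.32 ] [214.437 -57.5     0.331] [209.389 -55.      0.34 ] [203.973 -52.5     0.349] 
az -100.0 n [-0.0996 -0.5649  0.8192] rect ((-0.004415571689605713, 0.6101810336112976), (0.019435370340943336, 0.06767860054969788), 81.56018829345703) ang -10.192620160873721 pca [0.018  0.0684] GRIP [ 0.5885 -0.1764  0.1098] bar [-0.3143 -0.7633 -0.5645] 199
disc encl [ 0.5908 -0.1775  0.1093] 0.033285997807979584
free normal [-0.1609 -0.5315  0.8316] -106.84832093824897 tilt 33.7315337662274
y [ 0.9441 -0.3137 -0.1015] rotvec [ 0.5905 -0.1581  0.1731] quat [ 0.7822  0.5457  0.2123 -0.213 ]

az -71.5 n [ 0.182  -0.544   0.8192] rect ((0.22610695660114288, 0.4998544454574585), (0.02067004330456257, 0.0692954733967781), 54.927223205566406) ang -34.269657444030365 pca [0.0186 0.0758] GRIP [ 0.585  -0.1729  0.1051] bar [-0.3192 -0.8206 -0.474 ] 154
disc encl [ 0.599  -0.171   0.1033] 0.03431246057152748
free normal [-0.0254 -0.4667  0.8841] -93.11894039749538 tilt 27.864903768469066
y [ 0.9301 -0.1752 -0.323 ] rotvec [0.6008 0.1201 0.2478] quat [ 0.7605  0.5755  0.096  -0.285 ]
[-0.1759 -0.1156 -0.2828  1.4022  0.0001  1.9256] [ 0.3258 -0.0579  0.2685]
```

```bash
cat > fit.py <<'E'
from knob import *
from workcell import get_obs
from scipy.spatial.transform import Rotation as Ro
np.set_printoptions(precision=4,suppress=True)
def nn(az): a=np.radians(az);return np.array([.5736*np.cos(a),.5736*np.sin(a),.8192])
def run(T,azs,nm):
  for az in azs:
    n=nn(az);h=T@n
    s,h0=max((np.exp(-((h-a)/.003)**2/2).sum()+np.exp(-((h-a-.036)/.003)**2/2).sum(),a) for a in np.arange(h.min(),h.max()-.03,.001))
    d=np.cross(np.cross(n,[0,0,-1]),n);d/=np.linalg.norm(d);e=np.cross(n,d)
    top=T[abs(h-h0-.036)<.007];q=np.c_[top@d,top@e].astype(np.float32)
    r=cv2.minAreaRect(q);ev,V=np.linalg.eigh(np.cov(q.T));t=V[:,1]*np.sign(V[0,1])
    P=r[0][0]*d+r[0][1]*e+(h0+.024)*n;bar=t[0]*d+t[1]*e
    dk=T[abs(h-h0)<.005];cc,rr=cv2.minEnclosingCircle(np.c_[dk@d,dk@e].astype(np.float32));C=cc[0]*d+cc[1]*e+(h0+.024)*n
    y=np.cross(n,bar);y*=np.sign(y[0]);R1=Ro.from_matrix(np.c_[np.cross(y,-n),y,-n])
    print(nm,az,"s%.0f"%s,"top std %.4f"%(top@n).std(),len(top),"rect",np.sort(r[1]),"ang %.1f"%np.degrees(np.arctan2(t[1],t[0])),"P",P,"disc",C,"r%.4f"%rr,"bar",bar,"rv",(R1*Ro.from_quat(get_obs()["tool_rot"]).inv()).as_rotvec())
if __name__=="__main__":
    for cam in("top","side"):
        run(np.vstack([kpts(dict(np.load(f"{cam}{i}.npz"))) for i in(0,2)]),range(-125,-84,5),cam)
E
python3 fit.py
```

```text
top -125 s293 top std 0.0029 199 rect [0.0197 0.0678] ang 10.8 P [ 0.5894 -0.1774  0.1109] disc [ 0.5838 -0.174   0.1106] r0.0322 bar [-0.3077 -0.7668 -0.5634] rv [ 0.4809 -0.3759  0.1056]
top -120 s321 top std 0.0030 205 rect [0.0199 0.0677] ang 6.4 P [ 0.5894 -0.177   0.1102] disc [ 0.5857 -0.1751  0.11  ] r0.0325 bar [-0.3106 -0.7607 -0.57  ] rv [ 0.5103 -0.3351  0.1153]
top -115 s345 top std 0.0030 204 rect [0.0199 0.0676] ang 2.2 P [ 0.5892 -0.1768  0.1101] disc [ 0.5869 -0.1765  0.1096] r0.0333 bar [-0.3108 -0.7582 -0.5731] rv [ 0.5356 -0.2933  0.1294]
top -110 s359 top std 0.0028 199 rect [0.0193 0.0676] ang -1.9 P [ 0.5892 -0.1768  0.1101] disc [ 0.5881 -0.1771  0.1096] r0.0334 bar [-0.3109 -0.7581 -0.5733] rv [ 0.5574 -0.2499  0.1445]
top -105 s359 top std 0.0028 198 rect [0.0194 0.0676] ang -6.2 P [ 0.5888 -0.1768  0.1103] disc [ 0.5893 -0.1776  0.1098] r0.0333 bar [-0.315  -0.7587 -0.5702] rv [ 0.576  -0.2039  0.1562]
top -100 s349 top std 0.0028 199 rect [0.0194 0.0677] ang -10.2 P [ 0.5885 -0.1764  0.1098] disc [ 0.5908 -0.1775  0.1093] r0.0333 bar [-0.3143 -0.7633 -0.56
[... 1597 characters left out ...]
ng -13.6 P [ 0.5884 -0.1735  0.1097] disc [ 0.5903 -0.1681  0.1136] r0.0296 bar [-0.3704 -0.7431 -0.5574] rv [ 0.5946 -0.1402  0.1149]
side -95 s138 top std 0.0034 98 rect [0.0176 0.0726] ang -17.7 P [ 0.5875 -0.1726  0.1088] disc [ 0.5916 -0.1677  0.1126] r0.0295 bar [-0.3708 -0.7509 -0.5464] rv [ 0.604  -0.0928  0.1308]
side -90 s134 top std 0.0036 102 rect [0.0174 0.0726] ang -22.2 P [ 0.587  -0.1727  0.1089] disc [ 0.5928 -0.1678  0.1123] r0.0295 bar [-0.3777 -0.7585 -0.5311] rv [ 0.6098 -0.0425  0.1393]
side -85 s130 top std 0.0037 102 rect [0.0173 0.0727] ang -26.3 P [ 0.5865 -0.1729  0.109 ] disc [ 0.5938 -0.168   0.112 ] r0.0290 bar [-0.3772 -0.7702 -0.5143] rv [0.6115 0.006  0.1545]
```

The knob fit is consistent. The axis azimuth is about -107°, and the grip point is about (0.589, -0.176, 0.109) against the stated height of 0.107. Bar size is 19×68 mm and the disc radius 33 mm. Moving to the pre-grasp with the tool tilted.

Request:
send_rows(steps="1 0.0255 -0.0151 0 0.057 -0.0222 0.013;1 0.0255 -0.0151 0 0.057 -0.0222 0.013;1 0.0255 -0.0151 0 0.057 -0.0222 0.013;1 0.0255 -0.0151 0 0.057 -0.0222 0.013;1 0.0255 -0.0151 0 0.057 -0.0222 0.013")

```text
clock: 5.72
eef_pos: [0.4546, -0.1347, 0.2678]
tool_rot: [0.841, 0.519, 0.12, -0.096]
ft_force: [0.4, -0.3, -0.5]
grip_width: 0.0857
grasp_force: 0.0
```

Request:
send_rows(steps="1 0.0255 -0.0151 0 0.057 -0.0222 0.013;1 0.0255 -0.0151 0 0.057 -0.0222 0.013;1 0.0255 -0.0151 0 0.057 -0.0222 0.013;1 0.0255 -0.0151 0 0.057 -0.0222 0.013;1 0.0255 -0.0151 0 0.057 -0.0222 0.013")

```text
clock: 6.13
eef_pos: [0.5817, -0.2103, 0.2666]
tool_rot: [0.794, 0.528, 0.235, -0.19]
ft_force: [0.8, 0.4, 0.3]
grip_width: 0.0854
grasp_force: 0.0
```

Request:
send_rows(steps="1 0 0 -0.03 0 0 0;1 0 0 -0.03 0 0 0;1 0 0 -0.03 0 0 0;1 0 0 -0.02 0 0 0;1 0 0 0 0 0 0")

```text
clock: 6.55
eef_pos: [0.5778, -0.2077, 0.1507]
tool_rot: [0.794, 0.527, 0.232, -0.194]
ft_force: [-0.4, -0.1, -0.5]
grip_width: 0.0856
grasp_force: 0.0
```

```bash
cat > chk.py <<'E'
from workcell import *
from scipy.spatial.transform import Rotation as Ro
import numpy as np
np.set_printoptions(precision=4,suppress=True)
o=get_obs();R=Ro.from_quat(o["tool_rot"]).as_matrix();P=np.array([.589,-.176,.109]);n=np.array([-.1677,-.5485,.8192])
print(o["joint_pos"],o["eef_pos"],"\n",R.T)
d=o["eef_pos"]-P;print("grip point minus TCP in tool axes",-R.T@d,"n angle deg",np.degrees(np.arccos(-R[:,2]@n)),"along n",d@n,"shift to grasp TCP",P-.015*n-o["eef_pos"])
t=np.array([-.33,-.75,-.57]);print("x-vs-bar deg",np.degrees(np.arcsin(R[:,1]@t)))
E
python3 chk.py
```

```text
[-0.6178  0.6596  0.2929  1.4286  0.5762  1.286 ] [ 0.5778 -0.2077  0.1507] 
 [[ 0.3377  0.7472  0.5724]
 [ 0.927  -0.3696 -0.0645]
 [ 0.1634  0.5523 -0.8175]]
grip point minus TCP in tool axes [0.0036 0.0014 0.0534] n angle deg nan along n 0.053409644561588754 shift to grasp TCP [ 0.0138  0.0399 -0.054 ]
x-vs-bar deg 0.46140159680526965chk.py:7: RuntimeWarning: invalid value encountered in arccos
  d=o["eef_pos"]-P;print("grip point minus TCP in tool axes",-R.T@d,"n angle deg",np.degrees(np.arccos(-R[:,2]@n)),"along n",d@n,"shift to grasp TCP",P-.015*n-o["eef_pos"])
```

Request:
send_rows(steps="1 0.0034 0.01 -0.0135 0 0 0;1 0.0034 0.01 -0.0135 0 0 0;1 0.0034 0.01 -0.0135 0 0 0;1 0.0034 0.01 -0.0135 0 0 0;1 0 0 0 0 0 0")

```text
clock: 6.97
eef_pos: [0.5931, -0.1667, 0.1021]
tool_rot: [0.793, 0.529, 0.233, -0.191]
ft_force: [-1.1, 0.7, -0.5]
grip_width: 0.0856
grasp_force: 0.0
```

Request:
send_rows(steps="-1 0 0 0 0 0 0;-1 0 0 0 0 0 0;-1 0 0 0 0 0 0;-1 0 0 0 0 0 0;-1 0 0 0 0 0 0")

```text
clock: 7.38
eef_pos: [0.5935, -0.1697, 0.1052]
tool_rot: [0.794, 0.528, 0.234, -0.188]
ft_force: [-0.2, -0.2, -0.2]
grip_width: 0.0256
grasp_force: 0.0
```

Request:
send_rows(steps="-1 0 0 0 0 0 0;-1 0 0 0 0 0 0;-1 0 0 0 0 0 0;-1 0 0 0 0 0 0;-1 0 0 0 0 0 0")

```text
clock: 7.8
eef_pos: [0.5945, -0.1702, 0.1053]
tool_rot: [0.794, 0.529, 0.235, -0.187]
ft_force: [4.3, -3.0, 1.7]
grip_width: 0.0172
grasp_force: 58.4
```

```bash
python3 chk.py
```

```text
[-0.5552  0.6634  0.1785  1.253   0.5898  1.3606] [ 0.5945 -0.1702  0.1053] 
 [[ 0.3305  0.7514  0.5711]
 [ 0.9273 -0.3712 -0.0483]
 [ 0.1757  0.5455 -0.8195]]
grip point minus TCP in tool axes [-0.0041 -0.0032 -0.0072] n angle deg 0.1684248984162764 along n -0.007161935129174831 shift to grasp TCP [-0.003   0.0024 -0.0086]
x-vs-bar deg -0.004574467547177397
```

The bar is gripped (17.2 mm) but a little shallow, at 7 mm past the grip point. I'll reopen slightly, go 9 mm deeper and re-grip.

Request:
send_rows(steps="0.2 0 0 0 0 0 0;0.2 0 0 0 0 0 0;0.2 0.001 0.0007 -0.0087 0 0 0;0.2 0 0 0 0 0 0;0.2 0 0 0 0 0 0")

```text
clock: 8.22
eef_pos: [0.593, -0.1672, 0.0943]
tool_rot: [0.794, 0.528, 0.233, -0.191]
ft_force: [0.9, 0.1, 0.4]
grip_width: 0.0513
grasp_force: 0.0
```

Request:
send_rows(steps="-1 0 0 0 0 0 0;-1 0 0 0 0 0 0;-1 0 0 0 0 0 0;-1 0 0 0 0 0 0;-1 0 0 0 0 0 0")

```text
clock: 8.63
eef_pos: [0.5947, -0.1685, 0.0959]
tool_rot: [0.794, 0.528, 0.234, -0.188]
ft_force: [3.0, -1.6, -0.9]
grip_width: 0.0177
grasp_force: 58.6
```

Request:
send_rows(steps="-1 0 0 0 0 0 0;-1 0 0 0 0 0 0;-1 0 0 0 0 0 0;-1 0 0 0 0 0 0;-1 0 0 0 0 0 0")

```text
clock: 9.05
eef_pos: [0.5947, -0.1685, 0.0959]
tool_rot: [0.794, 0.528, 0.234, -0.188]
ft_force: [3.7, -2.3, -0.9]
grip_width: 0.0182
grasp_force: 58.6
```

```bash
python3 chk.py
```

```text
[-0.5529  0.6729  0.1689  1.2356  0.5901  1.3629] [ 0.5947 -0.1685  0.0959] 
 [[ 0.3316  0.7507  0.5714]
 [ 0.9273 -0.3707 -0.0512]
 [ 0.1733  0.5468 -0.8191]]
grip point minus TCP in tool axes [ 0.     -0.0032 -0.0158] n angle deg nan along n -0.015796319135835724 shift to grasp TCP [-0.0032  0.0008  0.0008]
x-vs-bar deg 0.06830039012229824chk.py:7: RuntimeWarning: invalid value encountered in arccos
  d=o["eef_pos"]-P;print("grip point minus TCP in tool axes",-R.T@d,"n angle deg",np.degrees(np.arccos(-R[:,2]@n)),"along n",d@n,"shift to grasp TCP",P-.015*n-o["eef_pos"])
```

Pushing in along the axis.

Request:
send_rows(steps="-1 0.0006 0.0018 -0.0027 0 0 0;-1 0.0006 0.0018 -0.0027 0 0 0;-1 0.0006 0.0018 -0.0027 0 0 0;-1 0.0006 0.0018 -0.0027 0 0 0;-1 0 0 0 0 0 0")

```text
clock: 9.47
eef_pos: [0.5968, -0.162, 0.0861]
tool_rot: [0.794, 0.528, 0.234, -0.188]
ft_force: [0.1, -6.4, 6.2]
grip_width: 0.0181
grasp_force: 59.7
```

```bash
python3 chk.py 2>/dev/null; python3 -c "
from workcell import *;import numpy as np
print(get_obs()['ft_force']@np.array([-.1677,-.5485,.8192]))"
```

```text
[-0.5422  0.6772  0.1494  1.2035  0.5913  1.377 ] [ 0.5968 -0.162   0.0861] 
 [[ 0.3324  0.7508  0.5707]
 [ 0.927  -0.3717 -0.0509]
 [ 0.1739  0.546  -0.8196]]
grip point minus TCP in tool axes [-0.     -0.0031 -0.0278] n angle deg nan along n -0.027779416337630498 shift to grasp TCP [-0.0052 -0.0058  0.0106]
x-vs-bar deg 0.10774458458938056
8.580378952397378
```

It's in by 12 mm with 8.6 N along the axis. Turning clockwise.

Request:
send_rows(steps="-1 0 0 0 0.0193 0.0631 -0.0942;-1 0 0 0 0.0193 0.0631 -0.0942;-1 0 0 0 0.0193 0.0631 -0.0942;-1 0 0 0 0.0193 0.0631 -0.0942;-1 0 0 0 0 0 0")

```text
clock: 9.88
eef_pos: [0.6013, -0.1614, 0.089]
tool_rot: [0.893, 0.333, 0.189, -0.235]
ft_force: [9.5, -2.2, 9.8]
grip_width: 0.0178
grasp_force: 58.3
```

```bash
python3 chk.py 2>/dev/null; python3 -c "
from workcell import *;import numpy as np
o=get_obs();n=np.array([-.1677,-.5485,.8192]);print(o['ft_force']@n,o['ft_torque'],o['ft_torque']@n,o['grip_width'])"
```

```text
[-0.5397  0.6755  0.1537  1.1998  0.5965  1.8417] [ 0.6013 -0.1614  0.089 ] 
 [[ 0.7064  0.506   0.4949]
 [ 0.684  -0.6679 -0.2934]
 [ 0.1821  0.5458 -0.8179]]
grip point minus TCP in tool axes [-0.0062 -0.0045 -0.0265] n angle deg 0.703283083255319 along n -0.026401114683629254 shift to grasp TCP [-0.0098 -0.0063  0.0077]
x-vs-bar deg 26.259811563733358
7.618033155861379 [ 0.14396963 -1.80209557 -1.34542771] -0.1378686681052867 0.017752457284155723
```

The knob is turning. The TCP is about 8 mm along the bar from the axis, so the sideways force is building. I'll continue on a circle about the true axis.

Request:
send_rows(steps="-1 0.0028 0.0003 0 0.0193 0.0631 -0.0942;-1 0.0028 0.0003 -0.0004 0.0193 0.0631 -0.0942;-1 0.0003 -0.0008 -0.0005 0.0193 0.0631 -0.0942;-1 0.0003 -0.0008 -0.0005 0.0193 0.0631 -0.0942;-1 0 0 0 0 0 0")

```text
clock: 10.3
eef_pos: [0.6073, -0.163, 0.0874]
tool_rot: [0.946, 0.121, 0.13, -0.271]
ft_force: [8.5, -4.1, 9.0]
grip_width: 0.017
grasp_force: 60.7
```

```bash
cat >> chk.py <<'E'
x0=np.array([.332,.751,.571]);y0=np.array([.927,-.371,-.051]);A=np.array([.5953,-.1654,.0842])
d=o["eef_pos"]-A;print("rel axis x0,y0,n",d@x0,d@y0,d@n,"phi",np.arctan2(R[:,0]@y0,R[:,0]@x0),"F x0,y0,n",o["ft_force"]@x0,o["ft_force"]@y0,o["ft_force"]@n,"Tn",o["ft_torque"]@n,o["grip_width"])
E
python3 chk.py 2>/dev/null
```

```text
[-0.5358  0.6874  0.173   1.2052  0.5941  2.3061] [ 0.6073 -0.163   0.0874] 
 [[ 0.9371  0.1583  0.3111]
 [ 0.299  -0.824  -0.4813]
 [ 0.1802  0.544  -0.8195]]
grip point minus TCP in tool axes [-0.0124 -0.0051 -0.0281] n angle deg 0.6043431404511734 along n -0.02790899581827389 shift to grasp TCP [-0.0157 -0.0048  0.0093]
x-vs-bar deg 52.529394343517644
rel axis x0,y0,n 0.007593928774741998 0.01003123017546534 -0.0007222258182738714 phi 0.9176282642953164 F x0,y0,n 4.887093512430217 8.991662113277187 8.23820905023687 Tn 0.08371602270531986 0.016951173445787057
```

Request:
send_rows(steps="-1 0.0012 -0.0008 -0.0003 0.0168 0.0549 -0.0819;-1 0.0012 -0.0008 -0.0003 0.0168 0.0549 -0.0819;-1 0.0012 -0.0008 -0.0003 0.0168 0.0549 -0.0819;-1 0.0012 -0.0008 -0.0003 0.0168 0.0549 -0.0819;-1 0.0012 -0.0008 -0.0003 0.0168 0.0549 -0.0819")

```text
clock: 10.72
eef_pos: [0.6086, -0.1677, 0.0838]
tool_rot: [0.947, -0.118, 0.053, -0.293]
ft_force: [-9.6, -10.1, 13.1]
grip_width: 0.017
grasp_force: 86.0
```

Request:
send_rows(steps="-1 0 0 0 0 0 0;-1 0 0 0 0 0 0;-1 0 0 0 0 0 0;-1 0 0 0 0 0 0;-1 0 0 0 0 0 0")

```text
clock: 11.13
eef_pos: [0.6085, -0.1676, 0.0839]
tool_rot: [0.948, -0.116, 0.054, -0.293]
ft_force: [-6.2, -7.7, 10.8]
grip_width: 0.0174
grasp_force: 85.1
```

```bash
python3 chk.py 2>/dev/null
```

```text
[-0.5381  0.703   0.195   1.2226  0.5861  2.798 ] [ 0.6085 -0.1676  0.0839] 
 [[ 0.9675 -0.2506  0.0341]
 [-0.1876 -0.8016 -0.5677]
 [ 0.1696  0.5429 -0.8225]]
grip point minus TCP in tool axes [-0.0159 -0.0039 -0.0285] n angle deg nan along n -0.028382237430477117 shift to grasp TCP [-0.0169 -0.0001  0.0128]
x-vs-bar deg 80.63674803847725
rel axis x0,y0,n 0.002531051927607899 0.013046228348640197 -0.001195467430477102 phi 1.4176620667441064 F x0,y0,n -1.62827654185977 -3.447981410681558 14.12347884459217 Tn 1.3205114787689765 0.01737933989552239
```

It's at the end stop: the tool has turned 1.418 rad and the torque is up to 1.3 N·m. Now release and retreat along the axis.

Request:
send_rows(steps="1 0 0 0 0 0 0;1 0 0 0 0 0 0;1 0 0 0 0 0 0;1 0 0 0 0 0 0;1 0 0 0 0 0 0")

```text
clock: 11.55
eef_pos: [0.608, -0.1651, 0.081]
tool_rot: [0.947, -0.117, 0.051, -0.295]
ft_force: [0.5, 0.2, -0.1]
grip_width: 0.0764
grasp_force: 0.0
```

Request:
send_rows(steps="1 -0.005 -0.0165 0.0246 0 0 0;1 -0.005 -0.0165 0.0246 0 0 0;1 -0.005 -0.0165 0.0246 0 0 0;1 -0.005 -0.0165 0.0246 0 0 0;1 -0.02 -0.005 0.025 0 0 0")

```text
clock: 11.97
eef_pos: [0.5696, -0.2382, 0.2051]
tool_rot: [0.947, -0.116, 0.052, -0.294]
ft_force: [-0.6, -0.2, -0.2]
grip_width: 0.0854
grasp_force: 0.0
```

Request:
send_rows(steps="1 -0.03 0 0.02 0 0 0;1 -0.035 0 0.01 0 0 0;1 -0.035 0 0 0 0 0;1 -0.035 0 0 0 0 0;1 -0.035 0 0 0 0 0")

```text
clock: 12.38
eef_pos: [0.3971, -0.2364, 0.2353]
tool_rot: [0.947, -0.116, 0.052, -0.294]
ft_force: [0.1, -0.9, 0.0]
grip_width: 0.0854
grasp_force: 0.0
```

Request:
send_rows(steps="1 -0.03 0 0 0 0 0;1 0 0 0 0 0 0;1 0 0 0 0 0 0;1 0 0 0 0 0 0;1 0 0 0 0 0 0")

```text
clock: 12.8
eef_pos: [0.3695, -0.2369, 0.2352]
tool_rot: [0.947, -0.116, 0.052, -0.294]
ft_force: [0.0, 0.8, -0.7]
grip_width: 0.0857
grasp_force: 0.0
```

Run:
```python
from workcell import *
from fit import *
ims=[]
for n in("top","side"):
    c=camera(n);np.savez(n+"3.npz",**c);x0,y0=(260,135) if n=="top" else (245,150)
    ims.append(cv2.resize(c["frame"][y0:y0+120,x0:x0+125,::-1],(400,384)))
    w=pts(c);m=(np.hypot(w[...,0]-.48,w[...,1]+.06)<.03)&(w[...,2]>.178)&(w[...,2]<.192);print(n,"handle",np.nanmean(w[m],0))
    run(kpts(c),[-107],n)
    run(kpts(dict(np.load(n+"2.npz"))),[-107],n+"before")
cv2.imwrite("pics/end.png",np.hstack(ims))
```

```text
top handle [ 0.4771 -0.0596  0.1852]
top -107 s178 top std 0.0028 118 rect [0.0201 0.0709] ang -79.0 P [ 0.5895 -0.1752  0.1028] disc [ 0.5907 -0.1696  0.1068] r0.0333 bar [-0.9845  0.1372 -0.1097] rv [ 0.5028  1.6421 -2.4628]
topbefore -107 s178 top std 0.0028 98 rect [0.0182 0.0658] ang -4.5 P [ 0.5895 -0.1762  0.111 ] disc [ 0.5886 -0.1776  0.1098] r0.0334 bar [-0.3134 -0.7582 -0.5718] rv [-0.2378 -0.7881  1.1809]
side handle [ 0.4791 -0.0566  0.1843]
side -107 s88 top std 0.0028 60 rect [0.0226 0.0708] ang -82.5 P [ 0.5906 -0.1721  0.1029] disc [ 0.5907 -0.1684  0.1054] r0.0321 bar [-0.9795  0.1871 -0.0752] rv [ 0.5124  1.6755 -2.5127]
sidebefore -107 s72 top std 0.0030 44 rect [0.0161 0.0694] ang -7.7 P [ 0.5878 -0.1741  0.1095] disc [ 0.5893 -0.1675  0.1143] r0.0286 bar [-0.3658 -0.737  -0.5684] rv [-0.2281 -0.7574  1.1343]
```

View pics/end.png

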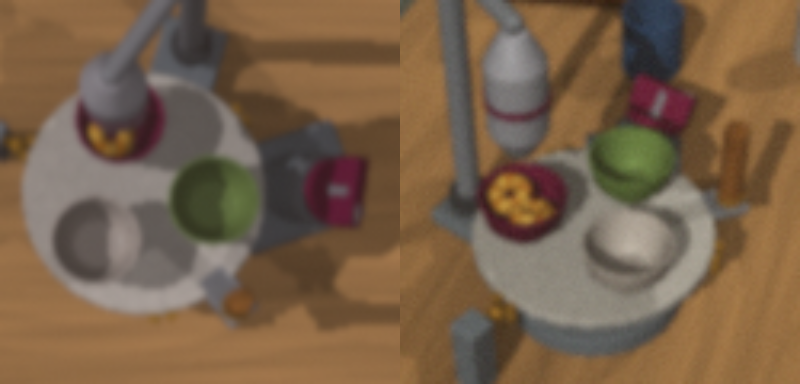

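The bar has turned about 75° between the before and after pictures and sits about 7 mm in along its axis. The mauve bowl is still under the shaker and the handle hasn't moved. The arm is clear, so I'm handing in.

```bash
python3 -c "
from workcell import *
print(job_done())"
```

```text
the job is handed in; nothing more can be done
None
```

I handed the job in at about 13 s of the 53 s limit, with no verdict shown: the turntable is in its notch with the mauve bowl under the shaker, the lock knob is caught about 7 mm in and turned about 75° by camera (the tool met the end stop at 1.42 rad), and the arm is clear and never went near the loose bowl, jar or mug.

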